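# Run polishing balls out of the bench hopper

## Robot

A 7-joint arm with a two-finger parallel gripper is mounted at the origin on the work surface. World frame = base frame: x ahead of the robot, y to its left, z up, the work surface at z = 0. Lengths are in m, angles in rad, forces in N, time in s.
With the tool pointing down it reaches from about 0.35 to 0.775 m from the base axis. Payload 3.1 kg.
Tool frame: the origin (TCP) lies midway between the tips of the shut fingers; the grasp point (between the pads) lies robot.hold_point_z behind it (robot.hold_point_z is the distance from the TCP to the grasp point, in m); z points along the fingers, y is the line along which they close (so a half turn about z gives the same grasp; the last joint's range is limited). The gripper opens to 85 mm and grips with 20 to 120 N. Pads are 22 mm wide; open, the fingers measure 114 mm over their backs; the gripper's body (76 mm by 85 mm) begins 54 mm behind the grasp point. The pads swing forward as they close: fully open they stand 13 mm farther back than shut.
Start: joints at [1.257, 0.311, 0.014, 1.512, -0.004, 1.319, -0.027], TCP at [0.148, -0.53, 0.231] pointing down, gripper open.
Joint ranges: [-2.7, 2.7], [-0.3, 1.91], [-1.27, 1.3], [0.12, 2.57], [-1.44, 4.58], [0.2, 2.03], [-3.05, 3.05]. Speed limits (rad/s): [2.79, 2.79, 3.14, 3.14, 3.14, 3.14, 3.14].

## Interface

Orientations are given as a unit quaternion [w, x, y, z].
In Python, from rig import robot, optics gives the robot as it stands. The module is installed in compiled form; this text tells all that it offers.
- The arm moves only by the shell command python3 -m crank 'ROWS'. ROWS is JSON, a list of rows, each a list of 7 numbers: the opening, from 0 (shut) to 1 (fully open), then the shift along the tool's x, y, z in m, then the turn, a rotation vector about the tool's x, y, z in rad. In form: [[gripper, dx, dy, dz, rx, ry, rz], ...]. A call has 1 to 10 rows; each row shifts and turns the commanded pose from where the row before left it, along the tool's axes as they then stand; what a row does not reach is not made up. A row lasts 1/10 s, in which the tool goes at most 50 mm and 8.59 degrees, less where a joint would pass 70% of its speed; a pose out of reach is approached as far as the arm can. A call with a gripper value outside its range is refused whole. The fingers move at their own pace and stop on an object; the grip force is fixed at half the most. Time passes only in rows, so rows that do not move let the fingers close. It gives the time, the measured TCP pose, the force, the opening and the grip force at its end, in the units of the state.
- robot.state(): the state, without advancing time (a new reading comes with each control period).
- optics.snapshot(name): name is "side" or "top" or "wrist"; returns the picture (400x640x3 uint8, red, green, blue); there is no depth.
- optics.calibration(name): a dict with "fx", "fy", "cx", "cy" (pixels), "world_to_cam" (4x4, takes a point from world to camera coordinates). Camera axes: x right, y up, looking along -z (the intrinsics and any distortion apply to the point x, -y, -z); pixel columns grow to the right and rows downward; lengths in m; the calibration is good to about 2 mm. A picture is of the moment at which its call begins: read the wrist's pose just before it. calibration takes no time and is no camera call; for the wrist camera it gives the pose at the moment of the call.
- robot.hand_in(): hands the job in; it is judged then, once.
The state is a dict: "time": time; "qpos": joint angles; "joint_velocities": joint speeds; "joint_torque": joint torques, N m; "position": TCP position; "tool_rot": TCP orientation; "force": force on the tool from outside, world axes, zero at the start; "ft_torque": the same for the moment, N m; "grip_width": opening from 0.0 (shut) to 1.0 (fully open); "finger_force": force on a finger pad.
Only numpy, scipy, OpenCV 4.12 (cv2) and the standard library are available. Lean on these libraries where they do the work, as an engineer would, in place of code of your own. Each camera call takes 0.05 s, during which the arm holds its last target. There are 200 camera calls.

## Task

Take the stirring rod from the tool block, put its end down among the ceramic balls in the bottom of the funnel and stir them round for two or three full turns in circles about 25 mm across so that they lie loose, with the slide still shut, then stand the rod back in its hole in the block. Then pull the hopper's spring-closed slide out by its bar to the line scribed across the rails, so that all the balls run down into the catch tray, and finish while still holding the slide there in the gripper: do not let it go. Leave everything else on the bench where it is and spill no ball.

Things in the scene. Friction and masses are not known exactly. Their poses are not given: they have to be found in the camera images.
- hopper: Hopper for polishing media, screwed to the bench: a steel funnel in a grey four-legged stand (172 x 172 mm, 120 mm high). Origin on the bench under the funnel's axis, z up, -x is the way the slide pulls out (front). Two low aluminium rails, tops 74 mm above the bench, 45 mm either side of the axis, carry the slide out to 254 mm in front of the axis.
- rim (a point): Centre of the funnel's round mouth, 155 mm above the bench: inner radius 66 mm, straight-sided down to 114 mm above the bench, then a cone (about 45 degrees) down to the outlet.
- outlet (a point): Centre of the funnel's round outlet, inner radius 28 mm, on top of the shut slide, 72 mm above the bench; axes as hopper. Below it, inside the stand, lies a fixed white catch tray 138 mm square, its rim 40 mm above the bench.
- travel (a joint): Travel in m of the self-closing slide under the funnel: 0 shut, grows as it is pulled out to the front, stop at 0.088. It is an aluminium plate with a port 66 mm long, which lies fully under the outlet at 0.065, the mark; short of it or beyond, the outlet is partly covered. The spring pulls back with 3 N when shut, 9.5 N at the mark, and shuts the slide when it is let go.
- pull (a point): Middle of the bar of the slide's pull; moves with the slide, axes as hopper. Straight dark steel bar, 12 mm thick, 78 mm long, along y, on two 10 mm posts 33 mm either side of the middle. Bar centre 106 mm above the bench, 34 mm above the slide's plate; when shut, 150 mm in front of the funnel's axis.
- slide: The slide itself: plate 78 mm wide, 278 mm long, 4 mm thick, with the port in its back half and the pull near its front edge. Origin on the funnel's axis at bench height when shut, moving with the slide; axes as hopper.
- mark (a point): Where the middle of the pull's bar stands when the slide is at the mark: 215 mm in front of the funnel's axis, 106 mm above the bench; fixed to the hopper. The mark itself is a black line scribed across the tops of both rails, 233 mm in front of the axis; the front edge of the slide's plate is then level with it.
- block: Pale wooden tool block screwed to the bench, 150 x 60 x 70 mm high, origin at the centre of its underside, length along its x. Three thin tools stick up to 135 mm above the bench in its -x half and stay there.
- hole (a point): Centre of the mouth of the rod's hole in the block's top: 45 mm along +x from the block's middle, 70 mm above the bench, 18 mm wide, 56 mm deep.
- rod: Round wooden stirring rod, standing upright in the hole at the start; 190 mm long: lower 120 mm is 10 mm thick, the upper 70 mm is a dark handle 14 mm thick; 40 g. Origin at the centre of its lower end, z along the rod towards the handle.
- rod_grip (a point): Point on the rod's axis in the middle of its handle, 155 mm above its lower end, a good place to grip.
- ball0: One of the seven loose white ceramic polishing balls, 18 mm across, 18 g, origin at its centre, lying on the shut slide in the bottom of the funnel.
- ball1: Another of the balls, the same.
- ball2: Another of the balls, the same.
- ball3: Another of the balls, the same.
- ball4: Another of the balls, the same.
- ball5: Another of the balls, the same.
- ball6: Another of the balls, the same.
- glue_bottle: Bystander, not to be disturbed: 85 mm tall glue bottle with a green cap; origin at its underside.
- paint_jar: Bystander, not to be disturbed: 45 mm tall paint jar; origin at its underside.
- car_body: Bystander, not to be disturbed: white resin model car body, 180 mm long; origin at its underside.
- putty_tin: Bystander, not to be disturbed: 62 mm tall putty tin; origin at its underside.
- screwdriver: Bystander, not to be disturbed: screwdriver with an orange handle, 160 mm, lying flat; origin at its underside.
- cap: Bystander, not to be disturbed: small green cap, 38 mm wide, open upwards; origin at its underside.
Things that resemble listed ones, but are neither listed nor needed, are in the scene too. Of the things that look like the block, take the one that is farthest from the robot's base at the start.

How it is judged:
On the way, in this order (a step that is already met when the one before it is completed fails the run):
1. rod end down among the balls, at the back of the outlet, slide shut (x of rod in the frame of outlet above 0.007 m and z of rod in the frame of outlet between -0.01 and 0.016 m and horizontal distance between rod and outlet below 0.035 m and value of joint travel below 0.006 m).
2. stirring: rod end carried round by one side (x of rod in the frame of outlet between -0.006 and 0.006 m and (y of rod in the frame of outlet above 0.007 m or y of rod in the frame of outlet below -0.007 m) and z of rod in the frame of outlet between -0.01 and 0.016 m and horizontal distance between rod and outlet below 0.035 m and value of joint travel below 0.006 m).
3. stirring: rod end at the front of the outlet (x of rod in the frame of outlet below -0.007 m and z of rod in the frame of outlet between -0.01 and 0.016 m and horizontal distance between rod and outlet below 0.035 m and value of joint travel below 0.006 m).
4. stirring: rod end carried round by a side again (all of step 2).
5. stirring: rod end at the back again, a full turn made (all of step 1).
6. rod stood back in its hole and let go, slide still shut, and the balls shifted by the stirring (at least one of each of three pairs by 4 mm) (distance of any of ball0, ball1 from where it was at the start of the episode above 0.004 m and distance of any of ball2, ball3 from where it was at the start of the episode above 0.004 m and distance of any of ball4, ball5 from where it was at the start of the episode above 0.004 m and horizontal distance between rod and hole below 0.012 m and z of rod in the frame of hole below -0.04 m and angle between rod's own z axis and vertical below 0.25 rad and value of joint travel below 0.006 m and contact force between the fingers and rod below 0.05 N), for 0.2 s.
7. slide pulled out to the mark (value of joint travel between 0.06 and 0.07 m), for 0.3 s.
At the end, for the whole second after the job is handed in: The slide is held still by the fingers at the scribed mark (65 mm out, within 5 mm, fingers pressing on it with over 2 N), all seven balls lie in the catch tray, and the rod stands in its hole in the block (its end more than 40 mm below the block's top, leaning less than 14 degrees) (all of step 7 and velocity of joint travel between -0.01 and 0.01 m/s and contact force between the fingers and slide above 2 N and horizontal distance between rod and hole below 0.012 m and z of rod in the frame of hole below -0.04 m and angle between rod's own z axis and vertical below 0.25 rad and z of each of ball0, ball1, ball2, ball3, ball4, ball5, ball6 in the frame of outlet below -0.025 m and horizontal distance between each of ball0, ball1, ball2, ball3, ball4, ball5, ball6 and outlet below 0.095 m); the arm keeps its last pose, push and grip.
It fails at once if the bottle, jar, tin, cap, screwdriver or car body moved by more than 25 mm (distance of any of glue_bottle, paint_jar, car_body, putty_tin, screwdriver, cap from where it was at the start of the episode above 0.025 m).
It fails at once if a ball spilt outside the hopper and its tray (horizontal distance between any of ball0, ball1, ball2, ball3, ball4, ball5, ball6 and outlet above 0.11 m).
It also fails if it takes over 72 s, if anything falls off the work surface, if the arm or the gripper's body presses on something with over 40 N, if the wrist force passes 120 N, or if a joint passes its speed limit or range.

## Working session

There is one attempt and no reset: what is moved stays moved. The work goes in short steps, Python scripts to look and compute and a shell command to move; the robot and the scene stay as the last step left them, time stands still between calls to the robot, and variables do not carry over. Pictures are saved under pics/ and viewed, at most 10 in all, crops included, and the job is handed in when it is done.

```bash
mkdir -p pics; python3 - <<'E'
from rig import robot, optics
import cv2,numpy as np
print(robot.state(), robot.hold_point_z)
for n in ("side","top"):
    im=optics.snapshot(n); cv2.imwrite(f"pics/{n}0.png",im[...,::-1])
    c=optics.calibration(n); print(n,{k:np.round(v,4).tolist() for k,v in c.items()})
E
```

```text
{'time': 0.0, 'qpos': array([ 1.2572884 ,  0.31172153,  0.01399887,  1.51307206, -0.00436552,
        1.31918929, -0.02721222]), 'joint_velocities': array([-0.00199876, -0.00126201,  0.00076671, -0.00180904,  0.0017304 ,
       -0.00027215, -0.00126959]), 'joint_torque': array([-3.03068964e-04, -3.79916811e+01,  1.45930834e-01, -2.30589634e+01,
        1.23359385e-02,  1.36551497e-02, -1.61656817e-05]), 'position': array([ 0.14745964, -0.52910318,  0.23021731]), 'tool_rot': array([-1.15844482e-03,  9.90774062e-01,  1.35518876e-01, -2.25054248e-04]), 'force': array([-0.25044927, -0.27453281, -0.0938003 ]), 'ft_torque': array([-0.02372662, -0.02796462, -0.03762708]), 'finger_force': 0.0, 'grip_width': 0.9982289778140294} 0.0187
side {'fx': 440.5975, 'fy': 440.5975, 'cx': 314.1972, 'cy': 203.5582, 'world_to_cam': [[0.9598, -0.2803, -0.015, -0.5377], [0.1478, 0.4591, 0.876, -0.1865], [-0.2387, -0.843, 0.4821, -1.1609], [0.0, 0.0, 0.0, 1.0]]}
top {'fx': 437.7324, 'fy': 437.7324, 'cx': 315.5918, 'cy': 199.3363, 'world_to_cam': [[0.0067, -0.9999, 0.0075, -0.0403], [0.9919, 0.0076, 0.127, -0.5527], [-0.1271, 0.0065, 0.9919, -1.268], [0.0, 0.0, 0.0, 1.0]]}
```

View pics/side0.png

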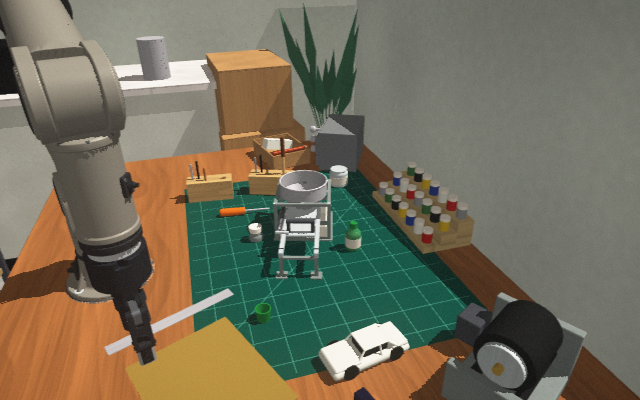

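View pics/top0.png

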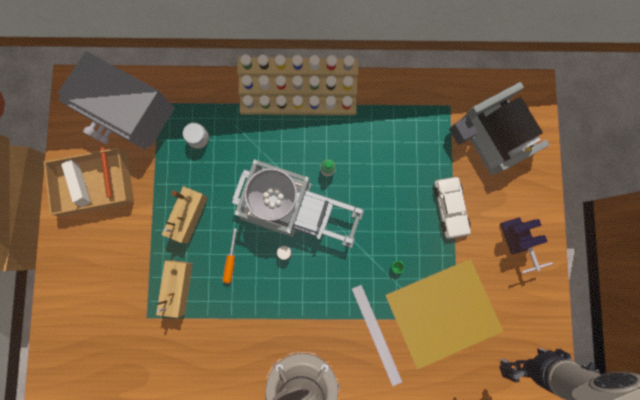

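Both views show two lookalike blocks: top (185,215) and (174,290), which in the side view are (268,180) and (209,187). The base is at top (302,385), so the far block is top (185,215), with its tall dark-handled rod at side (282,150). The hopper funnel is at top (272,195) with its pull to the right at about (312,213). I'll check that choice in a close crop.

```bash
cat > h.py <<'E'
import numpy as np,cv2
from rig import robot,optics
def proj(n,P,c=None):
    c=c or optics.calibration(n); p=np.asarray(c['world_to_cam'])@np.r_[P,1]
    return np.array([c['cx']+c['fx']*p[0]/-p[2], c['cy']-c['fy']*p[1]/-p[2]])
def ray(n,uv,c=None):
    c=c or optics.calibration(n); M=np.asarray(c['world_to_cam']); R=M[:3,:3]
    d=R.T@np.array([(uv[0]-c['cx'])/c['fx'],-(uv[1]-c['cy'])/c['fy'],-1]); return -R.T@M[:3,3],d
def plane(n,uv,z,c=None):
    o,d=ray(n,uv,c); return o+d*(z-o[2])/d[2]
def tri(rs):
    A=0;b=0
    for o,d in rs:
        d=d/np.linalg.norm(d);Q=np.eye(3)-np.outer(d,d);A=A+Q;b=b+Q@o
    return np.linalg.solve(A,b)
E
python3 - <<'E'
import cv2,numpy as np
a=cv2.imread('pics/top0.png')[150:250,150:370]; a=cv2.resize(a,None,fx=3.6,fy=3.6,interpolation=cv2.INTER_CUBIC)
b=cv2.imread('pics/side0.png')[130:210,180:370]; b=cv2.resize(b,None,fx=3,fy=3,interpolation=cv2.INTER_CUBIC)
c=np.zeros((600,792,3),np.uint8); c[:a.shape[0]]=a[:,:792]; c[360:600,:570]=b
cv2.imwrite('pics/crop0.png',c)
E
```

```text
(no output)
```

View pics/crop0.png

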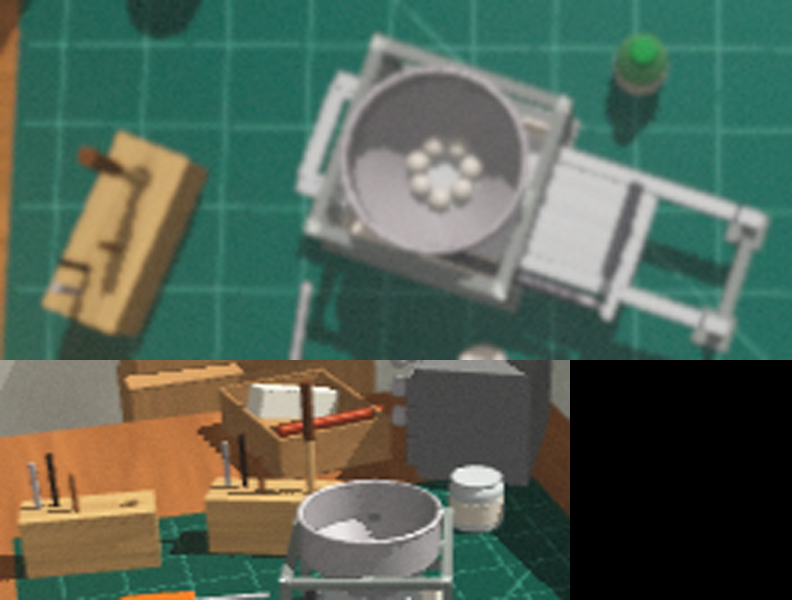

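The crop confirms the choice. The far block (top about (185,215)) holds the dark-handled rod, with its handle top at top (174,194) and side (282,138). The near block's hole is empty. The pull's bar runs from about top (327,201) to (318,232), and the rim's centre is at about (271,194).

```bash
python3 - <<'E'
from h import *
f=lambda x,y:(150+x/3.6-.4,150+y/3.6-.4)
g=lambda x,y:(180+x/3-.4,130+(y-360)/3-.4)
print('rodtop plane .204',plane('top',f(90,157),.204),'tri',tri([ray('top',f(88,157)),ray('side',g(306,386))]))
print('rod at block top: top',plane('top',f(142,176),.07),'side',plane('side',g(309,492),.07))
B=[plane('top',f(*p),.07) for p in((118,130),(208,166),(128,335),(42,300))];print('block corners',np.round(B,3))
rim=plane('top',f(434,160),.155);print('rim',rim)
a=plane('top',f(637,186),.112);b=plane('top',f(606,296),.112);print('pull',a,b,(a+b)/2,np.linalg.norm(a-b))
d=rim-(a+b)/2;print('dist',np.hypot(*d[:2]),'yaw from d',np.arctan2(d[1],d[0]),'from bar',np.arctan2(-(a-b)[0],(a-b)[1]))
# rail tops ends
l=plane('top',f(748,212),.074);r=plane('top',f(715,330),.074);m=(l+r)/2;print('rail end',m,np.hypot(*(rim-m)[:2]),np.arctan2(*(rim-m)[[1,0]]))
for n in('glue','jar'):pass
im=optics.snapshot('top')
s=robot.state();print(s['time'],s['position'])
E
```

```text
rodtop plane .204 [0.54449527 0.32979392 0.204     ] tri [0.5462145  0.33376589 0.1957919 ]
rod at block top: top [0.54814613 0.32999925 0.07      ] side [0.54185851 0.3248641  0.07      ]
block corners [[0.585 0.351 0.07 ]
 [0.557 0.277 0.07 ]
 [0.421 0.336 0.07 ]
 [0.448 0.405 0.07 ]]
rim [0.55108543 0.08748992 0.155     ]
pull [ 0.53790125 -0.06646732  0.112     ] [ 0.45228358 -0.04287254  0.112     ] [ 0.49509241 -0.05466993  0.112     ] 0.08880934017049968
dist 0.15278952787078962 yaw from d 1.1955824396910772 from bar -1.8397045781189505
rail end [ 0.47515506 -0.14331419  0.074     ] 0.24297316127947918 1.2529672015157634
0.15 [ 0.14750767 -0.52928918  0.23047217]
```

```bash
python3 -m crank '[[1,0.035,-0.03,-0.006,0,0,0],[1,0.035,-0.03,-0.006,0,0,0],[1,0.035,-0.03,-0.006,0,0,0],[1,0.035,-0.03,-0.006,0,0,0],[1,0.035,-0.03,-0.006,0,0,0],[1,0.035,-0.03,-0.006,0,0,0],[1,0.035,-0.03,-0.006,0,0,0],[1,0.035,-0.03,-0.006,0,0,0],[1,0.035,-0.03,0,0,0,0],[1,0.035,-0.03,0,0,0,0]]'
cat >> h.py <<'E'
from scipy.spatial.transform import Rotation as Rn
def pose():
    s=robot.state();q=s['tool_rot'];return s['position'],Rn.from_quat([q[1],q[2],q[3],q[0]]).as_matrix()
def go(x,y,z):
    p,R=pose();print('tool shift to',(x,y,z),np.round(R.T@(np.array([x,y,z])-p),4),'toolx az',round(np.arctan2(R[1,0],R[0,0]),4),'tilt',np.round(R[:2,2],4),'pos',np.round(p,4))
E
python3 -c "
from h import *
go(.546,.332,.27)"
```

```text
time: 1.15
position: [0.4049, -0.1452, 0.2795]
tool_rot: [0.0, 0.991, 0.135, 0.0]
force: [0.7, -0.8, -0.6]
grip_width: 1.003
finger_force: 0.0
tool shift to (0.546, 0.332, 0.27) [ 0.2639 -0.4219  0.0092] toolx az 0.2715 tilt [ 0.0006 -0.0007] pos [ 0.4049 -0.1452  0.2795]
```

```bash
python3 -m crank '[[1,0.026,-0.042,0.001,0,0,0],[1,0.026,-0.042,0.001,0,0,0],[1,0.026,-0.042,0.001,0,0,0],[1,0.026,-0.042,0.001,0,0,0],[1,0.026,-0.042,0.001,0,0,0],[1,0.026,-0.042,0.001,0,0,0],[1,0.026,-0.042,0.001,0,0,0],[1,0.026,-0.042,0.001,0,0,0],[1,0.026,-0.042,0.001,0,0,0],[1,0.026,-0.042,0.001,0,0,0]]'
python3 - <<'E'
from h import *
go(.546,.332,.27)
c=optics.calibration('wrist');im=optics.snapshot('wrist');cv2.imwrite('pics/w1.png',im[...,::-1])
np.save('w1.npy',c,allow_pickle=True)
for z in(.204,.07):print(z,proj('wrist',[.546,.332,z],c))
E
```

```text
time: 2.15
position: [0.5424, 0.3289, 0.2685]
tool_rot: [0.0, 0.991, 0.135, -0.0]
force: [1.3, -0.4, 0.1]
grip_width: 1.006
finger_force: 0.0
tool shift to (0.546, 0.332, 0.27) [ 0.0043 -0.002  -0.0015] toolx az 0.271 tilt [-0.0005 -0.001 ] pos [0.5424 0.3289 0.2685]
0.204 [315.00027854 210.21058597]
0.07 [315.85330727 174.63516852]
```

View pics/w1.png

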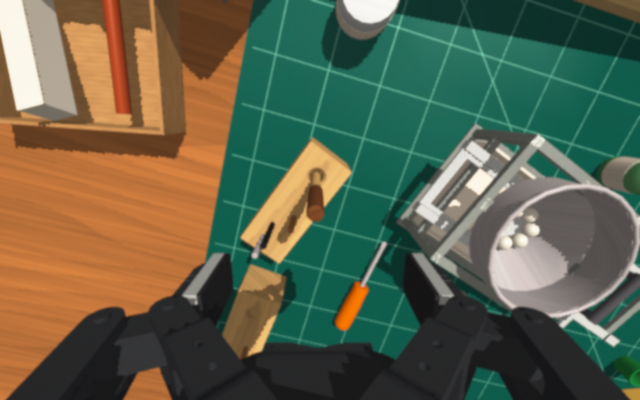

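Rod's top end is at wrist (316,212) and the hole at (317,174), which agrees with my estimate to within about 2 px. Descending and gripping.

```bash
python3 -m crank '[[1,0.004,-0.002,0,0,0,0],[1,0,0,0.04,0,0,0],[1,0,0,0.04,0,0,0],[1,0,0,0.038,0,0,0],[1,0,0,0,0,0,0],[0,0,0,0,0,0,0],[0,0,0,0,0,0,0],[0,0,0,0,0,0,0],[0,0,0,0,0,0,0],[0,0,0,0,0,0,0]]'
python3 -c "
from h import *
go(.546,.332,.15)"
```

```text
time: 3.2
position: [0.5457, 0.3311, 0.1526]
tool_rot: [-0.0, 0.991, 0.136, 0.001]
force: [-1.9, -0.3, 10.3]
grip_width: 0.148
finger_force: 55.0
tool shift to (0.546, 0.332, 0.15) [ 0.0005 -0.0008  0.0026] toolx az 0.2719 tilt [0.0017 0.0012] pos [0.5457 0.3311 0.1526]
```

```bash
python3 -m crank '[[0,0,0,-0.01,0,0,0],[0,0,0,-0.02,0,0,0],[0,0,0,-0.03,0,0,0],[0,0,0,-0.04,0,0,0],[0,0,0,-0.04,0,0,0],[0,0,0,-0.03,0,0,0],[0,0,0,0,0,0,0]]'
python3 - <<'E'
from h import *
c=np.load('w1.npy',allow_pickle=True).item()
f=lambda x,y:(150+x/3.6-.4,150+y/3.6-.4)
print('outlet guess from balls top',plane('top',f(442,175),.081))
t=cv2.imread('pics/top0.png');w=cv2.imread('pics/w1.png')
# overlay of rim circle and outlet for guess
for yaw,C in((1.25,(.551,.0875)),):
  C=np.array(C);R=np.array([[np.cos(yaw),-np.sin(yaw)],[np.sin(yaw),np.cos(yaw)]])
  T=cv2.resize(t[150:250,230:370],None,fx=5,fy=5,interpolation=cv2.INTER_CUBIC)
  W=w[100:350,390:640].copy()
  def put(P,col):
    u=proj('top',P);cv2.circle(T,tuple(int(v) for v in (u-[230,150]+.4)*5),1,col,-1)
    u=proj('wrist',P,c);cv2.circle(W,tuple(int(round(v)) for v in u-[390,100]),1,col,-1)
  for a in np.arange(0,6.28,.1):
    put(np.r_[C+.066*np.array([np.cos(a),np.sin(a)]),.155],(0,0,255))
    put(np.r_[C+.028*np.array([np.cos(a),np.sin(a)]),.072],(0,255,0))
  for x in (-.150,-.215):
    for y in np.linspace(-.039,.039,9): put(np.r_[C+R@[x,y],.106],(255,0,0))
  for x in(-.254,-.1):
    for y in(-.045,.045):put(np.r_[C+R@[x,y],.074],(255,0,255))
im=np.zeros((500,700+0,3),np.uint8)
im=np.vstack([T[:,:700],np.zeros((0,700,3),np.uint8)])
cv2.imwrite('pics/ov.png',im);cv2.imwrite('pics/ovw.png',cv2.resize(W,None,fx=2.2,fy=2.2))
go(.551,.0875,.313);s=robot.state();print(s['finger_force'],s['force'],s['grip_width'])
E
```

```text
time: 3.9
position: [0.5464, 0.3326, 0.3279]
tool_rot: [-0.003, 0.991, 0.135, 0.005]
force: [0.5, 1.1, -0.4]
grip_width: 0.142
finger_force: 58.5
outlet guess from balls top [0.54938713 0.08814136 0.081     ]
tool shift to (0.551, 0.0875, 0.313) [-0.0615  0.2374  0.0131] toolx az 0.2717 tilt [0.0085 0.0072] pos [0.5464 0.3326 0.3279]
58.45470607280731 [ 0.45625404  1.14511912 -0.35313687] 0.14220414902106177
```

View pics/ov.png

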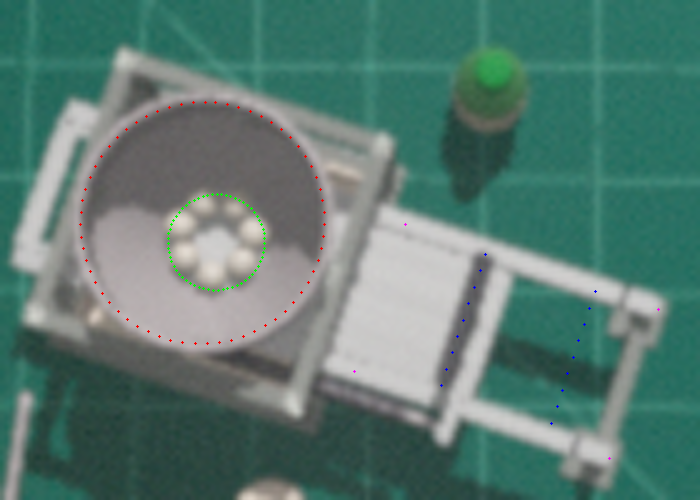

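View pics/ovw.png

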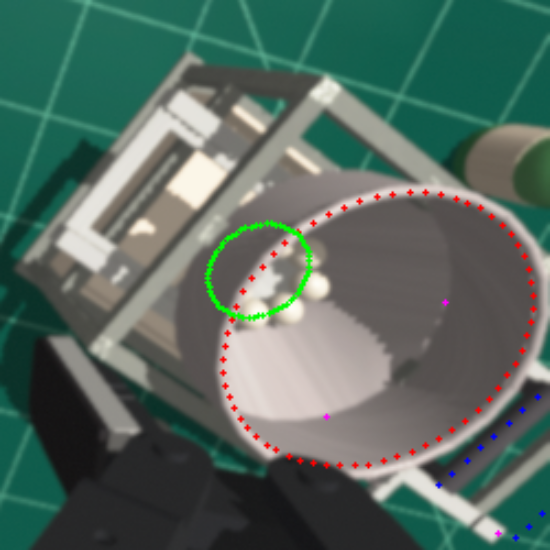

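Both overlays fit: the rim circle is on the rim and the predicted bar lies on the real one (top crop (485,255)–(443,390)). So the hopper is at (0.551, 0.088) with yaw 1.25. Next I carry the rod over the funnel.

```bash
python3 -m crank '[[0,-0.005,0.02,0,0,0,0],[0,-0.01,0.039,0,0,0,0],[0,-0.01,0.039,0,0,0,0],[0,-0.01,0.039,0,0,0,0],[0,-0.01,0.039,0,0,0,0],[0,-0.01,0.039,0,0,0,0],[0,-0.006,0.022,0,0,0,0],[0,0,0,0,0,0,0],[0,0,0,0,0,0,0],[0,0,0,0,0,0,0]]'
python3 - <<'E'
from h import *
go(.551,.088,.2186)
a=optics.snapshot('side')[...,::-1];b=optics.snapshot('top')[...,::-1]
A=cv2.resize(a[80:220,240:370],None,fx=4,fy=4,interpolation=cv2.INTER_CUBIC)
B=cv2.resize(b[140:250,220:280+50],None,fx=2.5,fy=2.5,interpolation=cv2.INTER_CUBIC)
p,R=pose()
for k in(0.02,-.1386): # handle-ish and tip points along tool axis
    P=p-R[:,2]*k if k>0 else p+R[:,2]*.1386
    u=proj('side',P);print(k,P,u);cv2.circle(A,tuple(int(v) for v in (u-[240,80]+.4)*4),3,(0,0,255),-1)
im=np.zeros((560,800,3),np.uint8);im[:560,:520]=A;im[:275,520:795]=B;cv2.imwrite('pics/s2.png',im)
E
```

```text
time: 4.9
position: [0.5496, 0.0879, 0.3211]
tool_rot: [-0.001, 0.991, 0.137, -0.0]
force: [0.2, 1.0, -0.5]
grip_width: 0.148
finger_force: 58.5
tool shift to (0.551, 0.088, 0.2186) [0.0015 0.0004 0.1025] toolx az 0.2749 tilt [-0.0007  0.0013] pos [0.5496 0.0879 0.3211]
0.02 [0.54967234 0.08792955 0.34123733] [299.56740325 117.75157268]
-0.1386 [0.54961442 0.08807033 0.18263741] [301.23074803 170.76020594]
```

View pics/s2.png

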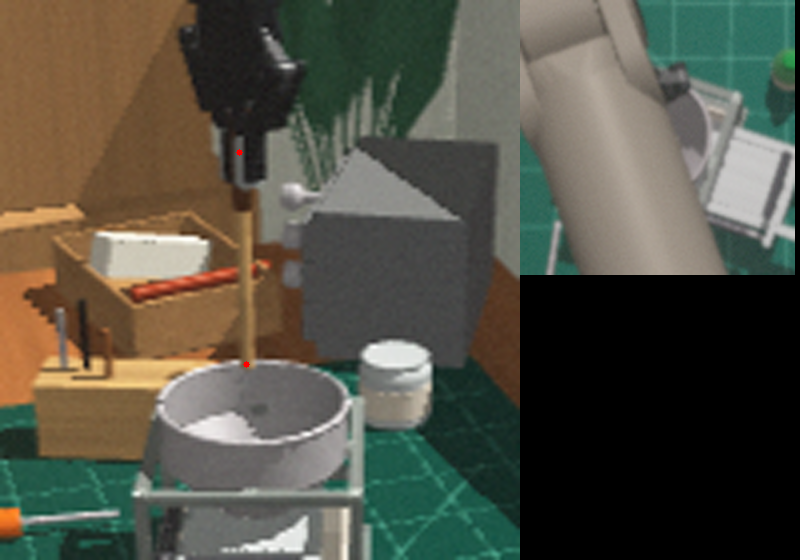

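The red dots show the predicted rod axis lies on the real rod: tip at crop (246,364), upright, over the funnel. Lowering at the centre of the ball ring.

```bash
python3 -m crank '[[0,0.0015,0,0.03,0,0,0],[0,0,0,0.035,0,0,0],[0,0,0,0.015,0,0,0],[0,0,0,0.01,0,0,0],[0,0,0,0.006,0,0,0],[0,0,0,0.005,0,0,0],[0,0,0,0,0,0,0],[0,0,0,0,0,0,0]]'
python3 -c "
from h import *
go(.551,.088,.2176)"
```

```text
time: 5.8
position: [0.5521, 0.0865, 0.2211]
tool_rot: [-0.0, 0.991, 0.136, 0.001]
force: [0.6, -0.3, -0.8]
grip_width: 0.146
finger_force: 58.5
tool shift to (0.551, 0.088, 0.2176) [-0.0007 -0.0017  0.0035] toolx az 0.2719 tilt [0.0015 0.0003] pos [0.5521 0.0865 0.2211]
```

```bash
python3 -m crank '[[0,-0.0007,-0.0017,0.003,0,0,0],[0,0.0022,-0.0033,0,0,0,0],[0,0.0022,-0.0033,0,0,0,0],[0,0.0022,-0.0033,0,0,0,0],[0,0,0,0,0,0,0],[0,0,0,0,0,0,0]]'
python3 - <<'E'
from h import *
s=robot.state();p,R=pose();t=p+R[:,2]*.1386-[.551,.088,.072];y=1.25
print('tip in outlet',np.cos(y)*t[0]+np.sin(y)*t[1],-np.sin(y)*t[0]+np.cos(y)*t[1],t[2],s['force'])
th=np.radians(np.arange(11)*18);ph=np.radians(-55.9)-th
P=.012*np.c_[np.cos(ph),np.sin(ph)];print(np.round(np.diff(P,axis=0),4).tolist())
E
```

```text
time: 6.4
position: [0.5538, 0.0979, 0.2171]
tool_rot: [0.001, 0.991, 0.135, -0.001]
force: [-1.8, -2.7, 1.8]
grip_width: 0.144
finger_force: 58.9
tip in outlet 0.009934235533192663 0.0005256275549098701 0.006512586692523789 [-1.77524844 -2.73293901  1.84516567]
[[-0.0034, -0.0016], [-0.0037, -0.0005], [-0.0037, 0.0007], [-0.0033, 0.0018], [-0.0026, 0.0027], [-0.0016, 0.0034], [-0.0005, 0.0037], [0.0007, 0.0037], [0.0018, 0.0033], [0.0027, 0.0026]]
```

```bash
cat >> h.py <<'E'
def tip():
    s=robot.state();p,R=pose();t=p+R[:,2]*.1386-[.551,.088,.072];y=1.25
    print('tip in outlet mm',np.round(1e3*np.array([np.cos(y)*t[0]+np.sin(y)*t[1],-np.sin(y)*t[0]+np.cos(y)*t[1],t[2]]),1),np.round(s['force'],1),s['time'])
E
python3 -m crank '[[0,-0.0034,-0.0016,0,0,0,0],[0,-0.0037,-0.0005,0,0,0,0],[0,-0.0037,0.0007,0,0,0,0],[0,-0.0033,0.0018,0,0,0,0],[0,-0.0026,0.0027,0,0,0,0]]'
python3 -c "from h import *;tip()"
python3 -m crank '[[0,-0.0016,0.0034,0,0,0,0],[0,-0.0005,0.0037,0,0,0,0],[0,0.0007,0.0037,0,0,0,0],[0,0.0018,0.0033,0,0,0,0],[0,0.0027,0.0026,0,0,0,0]]'
python3 -c "from h import *;tip()"
python3 -m crank '[[0,0.0034,0.0016,0,0,0,0],[0,0.0037,0.0005,0,0,0,0],[0,0.0037,-0.0007,0,0,0,0],[0,0.0033,-0.0018,0,0,0,0],[0,0.0026,-0.0027,0,0,0,0]]'
python3 -c "from h import *;tip()"
python3 -m crank '[[0,0.0016,-0.0034,0,0,0,0],[0,0.0005,-0.0037,0,0,0,0],[0,-0.0007,-0.0037,0,0,0,0],[0,-0.0018,-0.0033,0,0,0,0],[0,-0.0027,-0.0026,0,0,0,0]]'
python3 - <<'E'
from h import *
tip()
a=optics.snapshot('side')[...,::-1];b=optics.snapshot('wrist')[...,::-1]
A=cv2.resize(a[80:220,240:370],None,fx=4,fy=4,interpolation=cv2.INTER_CUBIC)
p,R=pose()
for k in(-.02,.05,.1386):
    u=proj('side',p+R[:,2]*k);cv2.circle(A,tuple(int(v) for v in (u-[240,80]+.4)*4),3,(0,0,255),-1)
im=np.zeros((560,800,3),np.uint8);im[:560,:520]=A;im[:350,520:800]=b[50:400,180:460];cv2.imwrite('pics/s3.png',im)
E
```

```text
time: 6.9
position: [0.5395, 0.092, 0.2181]
tool_rot: [-0.001, 0.991, 0.135, 0.001]
force: [3.3, -1.0, 1.4]
grip_width: 0.149
finger_force: 58.8
tip in outlet mm [ 0.5 11.9  7.5] [ 3.3 -1.   1.4] 6.9
time: 7.4
position: [0.5448, 0.0779, 0.2166]
tool_rot: [-0.002, 0.991, 0.136, -0.002]
force: [0.4, 3.2, -0.1]
grip_width: 0.148
finger_force: 58.9
tip in outlet mm [-11.4   3.4   6. ] [ 0.4  3.2 -0.1] 7.4
time: 7.9
position: [0.5613, 0.0832, 0.2168]
tool_rot: [0.0, 0.991, 0.135, -0.001]
force: [-0.5, -0.2, -0.3]
grip_width: 0.151
finger_force: 58.6
tip in outlet mm [ -1.5 -11.1   6.2] [-0.5 -0.2 -0.3] 7.9
time: 8.4
position: [0.5541, 0.0978, 0.2174]
tool_rot: [0.001, 0.991, 0.135, 0.0]
force: [-0.7, -3.2, 0.4]
grip_width: 0.149
finger_force: 58.7
tip in outlet mm [10.  -0.   6.8] [-0.7 -3.2  0.4] 8.4
```

View pics/s3.png

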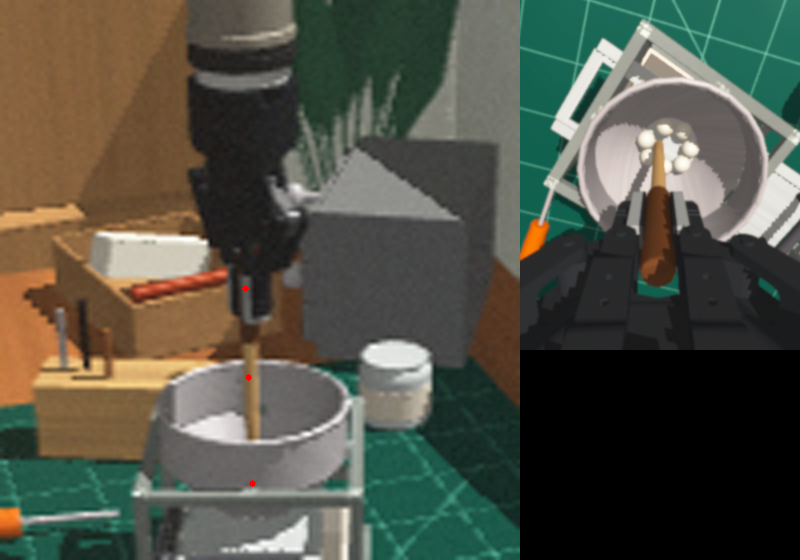

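The rod is still nearly in line with the tool, and its end is among the balls (wrist crop (660,145)), with all of them in the funnel. Two more turns, slightly wider.

```bash
python3 -m crank '[[0,0.0006,-0.0008,0,0,0,0],[0,-0.0037,-0.0017,0,0,0,0],[0,-0.004,-0.0005,0,0,0,0],[0,-0.004,0.0008,0,0,0,0],[0,-0.0036,0.002,0,0,0,0],[0,-0.0028,0.0029,0,0,0,0]]' >/dev/null
python3 -c "from h import *;tip()"
python3 -m crank '[[0,-0.0017,0.0037,0,0,0,0],[0,-0.0005,0.004,0,0,0,0],[0,0.0008,0.004,0,0,0,0],[0,0.002,0.0036,0,0,0,0],[0,0.0029,0.0028,0,0,0,0]]'>/dev/null
python3 -c "from h import *;tip()"
python3 -m crank '[[0,0.0037,0.0017,0,0,0,0],[0,0.004,0.0005,0,0,0,0],[0,0.004,-0.0008,0,0,0,0],[0,0.0036,-0.002,0,0,0,0],[0,0.0028,-0.0029,0,0,0,0]]'>/dev/null
python3 -c "from h import *;tip()"
python3 -m crank '[[0,0.0017,-0.0037,0,0,0,0],[0,0.0005,-0.004,0,0,0,0],[0,-0.0008,-0.004,0,0,0,0],[0,-0.002,-0.0036,0,0,0,0],[0,-0.0029,-0.0028,0,0,0,0]]'>/dev/null
python3 -c "from h import *;tip()"
python3 -m crank '[[0,-0.0037,-0.0017,0,0,0,0],[0,-0.004,-0.0005,0,0,0,0],[0,-0.004,0.0008,0,0,0,0],[0,-0.0036,0.002,0,0,0,0],[0,-0.0028,0.0029,0,0,0,0],[0,-0.0017,0.0037,0,0,0,0],[0,-0.0005,0.004,0,0,0,0],[0,0.0008,0.004,0,0,0,0],[0,0.002,0.0036,0,0,0,0],[0,0.0029,0.0028,0,0,0,0]]' >/dev/null
python3 -c "from h import *;tip()"
python3 -m crank '[[0,0.0037,0.0017,0,0,0,0],[0,0.004,0.0005,0,0,0,0],[0,0.004,-0.0008,0,0,0,0],[0,0.0036,-0.002,0,0,0,0],[0,0.0028,-0.0029,0,0,0,0],[0,0.0017,-0.0037,0,0,0,0],[0,0.0005,-0.004,0,0,0,0],[0,-0.0008,-0.004,0,0,0,0],[0,-0.002,-0.0036,0,0,0,0],[0,-0.0029,-0.0028,0,0,0,0]]'>/dev/null
python3 - <<'E'
from h import *
tip();p,R=pose();go(.551,.088,p[2])
E
```

```text
tip in outlet mm [ 0.9 11.6  7.9] [ 2.7 -1.7  1.1] 9.1
tip in outlet mm [-12.5   3.1   6. ] [0.1 3.6 0.1] 9.6
tip in outlet mm [ -1.9 -12.4   6.1] [-1.  -0.3 -0.2] 10.1
tip in outlet mm [11.2 -1.   6.9] [ 1.2 -4.2  1.1] 10.6
tip in outlet mm [-13.7   1.5   6.2] [ 0.6  0.9 -1.1] 11.6
tip in outlet mm [11.3  0.2  6.8] [-1.1 -3.2  0.1] 12.6
tool shift to (0.551, 0.088, np.float64(0.21736889313427823)) [-0.0062  0.0097  0.    ] toolx az 0.2712 tilt [ 0.0002 -0.0019] pos [0.5544 0.099  0.2174]
```

```bash
python3 -m crank '[[0,-0.003,0.005,0,0,0,0],[0,-0.003,0.005,-0.01,0,0,0],[0,0,0,-0.02,0,0,0],[0,0,0,-0.03,0,0,0],[0,0,0,-0.03,0,0,0],[0,0,0,-0.02,0,0,0],[0,0,0,0,0,0,0]]'>/dev/null
python3 - <<'E'
from h import *
a=optics.snapshot('side')[...,::-1];b=optics.snapshot('wrist')[...,::-1]
A=cv2.resize(a[80:220,240:370],None,fx=4,fy=4,interpolation=cv2.INTER_CUBIC)
p,R=pose()
for k in(-.02,.05,.1386):
    u=proj('side',p+R[:,2]*k);cv2.circle(A,tuple(int(v) for v in (u-[240,80]+.4)*4),2,(0,0,255),-1)
    v=proj('wrist',p+R[:,2]*k);cv2.circle(b,tuple(int(x) for x in v),2,(0,0,255),-1);print(u,v)
im=np.zeros((560,800,3),np.uint8);im[:560,:520]=A;im[:350,520:800]=b[50:400,180:460];cv2.imwrite('pics/s4.png',im)
go(.546,.332,.32);print(robot.state()['finger_force'])
E
```

```text
Traceback (most recent call last):
cv2.error: OpenCV(4.12.0) :-1: error: (-5:Bad argument) in function 'circle'
> Overload resolution failed:
>  - Layout of the output array img is incompatible with cv::Mat
>  - Expected Ptr<cv::UMat> for argument 'img'
```

```bash
python3 - <<'E'
from h import *
a=optics.snapshot('side')[...,::-1];b=optics.snapshot('wrist')[...,::-1].copy()
A=cv2.resize(a[80:220,240:370],None,fx=4,fy=4,interpolation=cv2.INTER_CUBIC)
p,R=pose()
for k in(-.02,.05,.1386):
    u=proj('side',p+R[:,2]*k);cv2.circle(A,tuple(int(v) for v in (u-[240,80]+.4)*4),2,(0,0,255),-1)
    v=proj('wrist',p+R[:,2]*k);cv2.circle(b,tuple(int(x) for x in v),2,(0,0,255),-1);print(u,v)
im=np.zeros((560,800,3),np.uint8);im[:560,:520]=A;im[:350,520:800]=b[50:400,180:460];cv2.imwrite('pics/s4.png',im)
go(.546,.332,.32);print(robot.state()['finger_force'])
E
```

```text
[299.90926427 115.98575838] [318.00557811 274.82469846]
[300.62089324 140.28719872] [317.86438167 222.48056344]
[301.46774872 169.2064938 ] [317.77915036 190.88373727]
tool shift to (0.546, 0.332, 0.32) [ 0.0607 -0.236   0.0059] toolx az 0.2717 tilt [-0.0023 -0.0003] pos [0.5509 0.0884 0.3259]
58.58856797218323
```

View pics/s4.png

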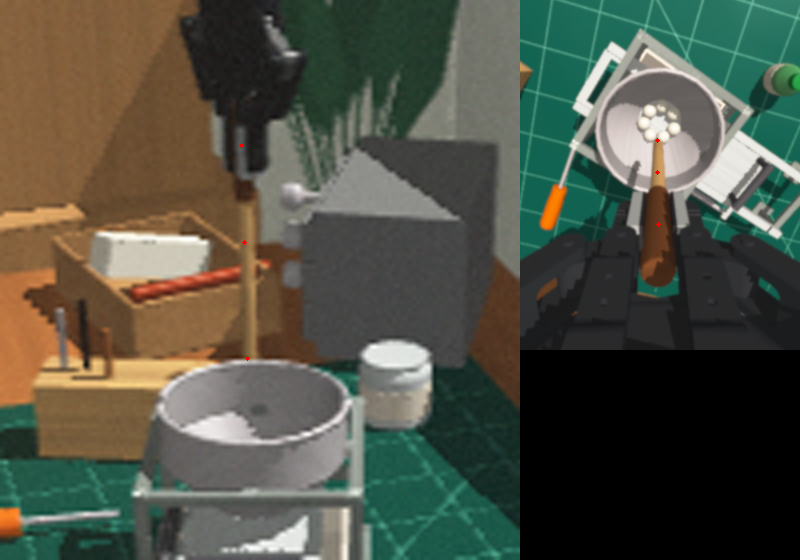

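The rod is straight in the grip. Its tip is at side crop (250,358), about 1.5 mm from the prediction, and the balls are all in the funnel at wrist crop (658,122). Carrying the rod back.

```bash
python3 -m crank '[[0,0.005,-0.02,0,0,0,0],[0,0.01,-0.039,0,0,0,0],[0,0.01,-0.039,0,0,0,0],[0,0.01,-0.039,0,0,0,0],[0,0.01,-0.039,0,0,0,0],[0,0.01,-0.039,0,0,0,0],[0,0.005,-0.021,0,0,0,0],[0,0,0,0.03,0,0,0],[0,0,0,0.03,0,0,0],[0,0,0,0,0,0,0]]'>/dev/null
python3 -m crank '[[0,0,0,0,0,0,0],[0,0,0,0,0,0,0]]'>/dev/null
python3 - <<'E'
from h import *
go(.5455,.332,.22);a=optics.snapshot('side');p,R=pose()
print([proj('side',p+R[:,2]*k) for k in(.05,.1386)])
b=a[120:200,262:305];hsv=cv2.cvtColor(b,cv2.COLOR_RGB2HSV)
A=cv2.resize(b[...,::-1],None,fx=7,fy=7,interpolation=cv2.INTER_CUBIC)
for k in(.05,.1386,.22):
    u=proj('side',p+R[:,2]*k);cv2.circle(A,tuple(int(v) for v in (u-[262,120]+.4)*7),2,(0,0,255),-1)
u=proj('side',[.546,.332,.07]);cv2.circle(A,tuple(int(v) for v in (u-[262,120]+.4)*7),3,(255,0,0),-1)
cv2.imwrite('pics/s5.png',A)
E
```

```text
tool shift to (0.5455, 0.332, 0.22) [-0.0012  0.0003  0.0489] toolx az 0.2711 tilt [0.0019 0.0019] pos [0.5465 0.3325 0.2689]
[array([281.2864403 , 131.67871287]), array([282.65690283, 156.34544444])]
```

View pics/s5.png

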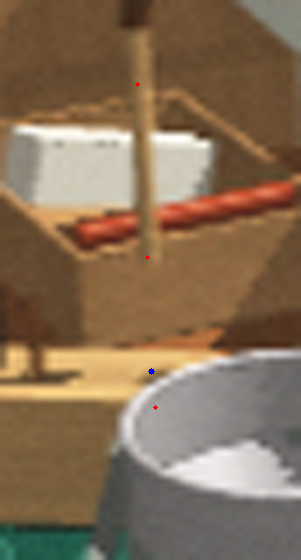

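The tip is at crop (150,260), on the predicted axis, and the hole's dark mouth is just below at (155,376). They line up within a couple of mm, so I descend.

```bash
python3 -m crank '[[0,-0.0006,0,0.03,0,0,0],[0,0,0,0.02,0,0,0],[0,0,0,0.015,0,0,0],[0,0,0,0.005,0,0,0],[0,0,0,0,0,0,0]]'
python3 -m crank '[[0,0,0,0.01,0,0,0],[0,0,0,0.01,0,0,0],[0,0,0,0.01,0,0,0],[0,0,0,0,0,0,0]]'
python3 -c "
from h import *
go(.5455,.332,.1535)"
```

```text
time: 15.25
position: [0.5456, 0.332, 0.1979]
tool_rot: [-0.0, 0.991, 0.135, 0.0]
force: [-0.8, -0.2, -0.7]
grip_width: 0.144
finger_force: 58.7
time: 15.65
position: [0.5443, 0.331, 0.165]
tool_rot: [0.001, 0.991, 0.136, -0.002]
force: [-0.1, 0.6, -0.8]
grip_width: 0.145
finger_force: 58.7
tool shift to (0.5455, 0.332, 0.1535) [ 0.0014 -0.0007  0.0115] toolx az 0.272 tilt [-0.0031 -0.0025] pos [0.5443 0.331  0.165 ]
```

```bash
python3 -m crank '[[0,0.0005,0,0.006,0,0,0],[0,0,0,0.004,0,0,0],[0,0,0,0,0,0,0],[0,0,0,0,0,0,0],[1,0,0,0,0,0,0],[1,0,0,0,0,0,0],[1,0,0,0,0,0,0],[1,0,0,0,0,0,0],[1,0,0,0,0,0,0],[1,0,0,0,0,0,0]]'
python3 -m crank '[[1,0,0,-0.02,0,0,0],[1,0,0,-0.04,0,0,0],[1,0,0,-0.05,0,0,0],[1,0,0,-0.04,0,0,0],[1,0,0,0,0,0,0]]'
python3 - <<'E'
from h import *
c=optics.calibration('wrist');im=optics.snapshot('wrist');cv2.imwrite('pics/w6.png',im[...,::-1][80:380,200:640])
for z in(.204,.07):print(z,proj('wrist',[.546,.332,z],c)-[200,80])
C=np.array([.551,.088]);y=1.25;h=np.array([np.cos(y),np.sin(y)])
t=C-.150*h;print('pull',t);go(*t,.22)
E
```

```text
time: 16.65
position: [0.5458, 0.3321, 0.1573]
tool_rot: [0.0, 0.991, 0.136, 0.0]
force: [-0.3, 0.6, -0.2]
grip_width: 0.997
finger_force: 0.0
time: 17.15
position: [0.5474, 0.3348, 0.315]
tool_rot: [-0.004, 0.991, 0.135, 0.006]
force: [1.1, 0.5, 0.4]
grip_width: 0.998
finger_force: 0.0
0.204 [121.00243482 122.28569656]
0.07 [120.45107383  94.8233618 ]
pull [ 0.50370165 -0.05434769]
tool shift to (np.float64(0.5037016456407097), np.float64(-0.054347692903337935), 0.22) [-0.1462  0.3627  0.0891] toolx az 0.2719 tilt [0.0061 0.0051] pos [0.5466 0.3338 0.3113]
```

View pics/w6.png

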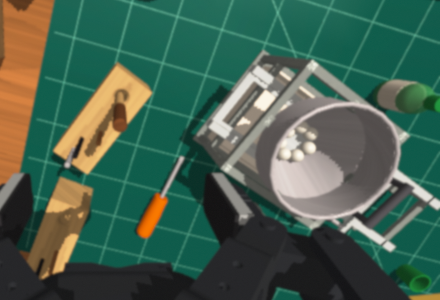

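The rod stands in its hole: top at crop (119,125), mouth at (121,97). That was the eleventh picture I've viewed, one over the limit of ten. I'll view no more and check numerically from here. Next, the pull.

```bash
python3 -m crank '[[0.6,-0.008,0.02,0,0,0,0],[0.6,-0.0165,0.041,0,0,0,0],[0.6,-0.0165,0.041,0,0,0,0],[0.6,-0.0165,0.041,0,0,0,0],[0.6,-0.0165,0.041,0,0,0,0],[0.6,-0.0165,0.041,0,0,0,0],[0.6,-0.0165,0.041,0,0,0,0],[0.6,-0.0165,0.041,0,0,0,0],[0.6,-0.0165,0.041,0,0,0,0],[0.6,-0.006,0.015,0,0,0,0]]'>/dev/null
python3 -m crank '[[0.6,0,0,0,0,0,0.148],[0.6,0,0,0,0,0,0.148],[0.6,0,0,0,0,0,0.148],[0.6,0,0,0,0,0,0.149],[0.6,0,0,0.03,0,0,0],[0.6,0,0,0.03,0,0,0],[0.6,0,0,0,0,0,0],[0.6,0,0,0,0,0,0]]'
python3 - <<'E'
from h import *
go(.5037,-.0543,.25)
c=optics.calibration('wrist');im=optics.snapshot('wrist');cv2.imwrite('pics/w7.png',im[...,::-1])
g=im.max(2).astype(int);u0=proj('wrist',[.5037,-.0543,.112],c);print('bar px',u0)
C=np.array([.551,.088]);y=1.25;h=np.array([np.cos(y),np.sin(y)]);l=np.array([-h[1],h[0]])
# dark profile across the bar and along it, z=.112 plane
for lat in(-.02,0,.02):
  print(lat,[(int(1e3*d),int(g[tuple(np.round(proj('wrist',np.r_[C+d*h+lat*l,.110],c)).astype(int)[::-1])])) for d in np.arange(-.175,-.125,.003)])
print('along',[(int(round(1e3*d)),int(g[tuple(np.round(proj('wrist',np.r_[C-.15*h+d*l,.110],c)).astype(int)[::-1])])) for d in np.arange(-.054,.055,.004)])
E
```

```text
time: 19.0
position: [0.5018, -0.0569, 0.2465]
tool_rot: [0.0, 0.987, -0.16, -0.001]
force: [0.3, 0.1, 0.6]
grip_width: 0.603
finger_force: 0.0
tool shift to (0.5037, -0.0543, 0.25) [ 0.001  -0.003  -0.0035] toolx az -0.3213 tilt [-0.0026  0.0004] pos [ 0.5018 -0.0569  0.2465]
bar px [314.00596713 190.73000675]
-0.02 [(-175, 71), (-172, 57), (-168, 95), (-165, 231), (-162, 233), (-159, 216), (-156, 85), (-153, 92), (-150, 95), (-147, 89), (-144, 220), (-141, 232), (-138, 233), (-135, 232), (-132, 232), (-129, 233), (-126, 232)]
0 [(-175, 96), (-172, 107), (-168, 161), (-165, 228), (-162, 229), (-159, 207), (-156, 76), (-153, 90), (-150, 97), (-147, 90), (-144, 217), (-141, 228), (-138, 228), (-135, 228), (-132, 228), (-129, 228), (-126, 228)]
0.02 [(-175, 127), (-172, 97), (-168, 127), (-165, 226), (-162, 223), (-159, 215), (-156, 84), (-153, 89), (-150, 96), (-147, 95), (-144, 220), (-141, 229), (-138, 229), (-135, 228), (-132, 228), (-129, 228), (-126, 228)]
along [(-54, 150), (-50, 237), (-46, 236), (-42, 150), (-38, 92), (-34, 91), (-30, 92), (-26, 92), (-22, 92), (-18, 93), (-14, 93), (-10, 93), (-6, 93), (-2, 93), (2, 93), (6, 93), (10, 94), (14, 93), (18, 93), (22, 93), (26, 92), (30, 92), (34, 93), (38, 89), (42, 73), (46, 164), (50, 66), (54, 95)]
```

The bar measures at 151 mm in front of the axis, centred and square with the estimate. Descending and gripping.

```bash
python3 -m crank '[[0.6,0.001,-0.002,0.03,0,0,0],[0.6,0,0,0.045,0,0,0],[0.6,0,0,0.04,0,0,0],[0.6,0,0,0.025,0,0,0],[0.6,0,0,0.015,0,0,0],[0.6,0,0,0.004,0,0,0],[0.6,0,0,0,0,0,0],[0.6,0,0,0,0,0,0]]'
python3 -c "
from h import *
go(.5034,-.0553,.0875)"
```

```text
time: 19.85
position: [0.5059, -0.0552, 0.09]
tool_rot: [-0.0, 0.987, -0.16, 0.002]
force: [-0.1, -0.1, 0.7]
grip_width: 0.6
finger_force: 0.0
tool shift to (0.5034, -0.0553, 0.0875) [-0.0023  0.0009  0.0025] toolx az -0.3212 tilt [ 0.0035 -0.0004] pos [ 0.5059 -0.0552  0.09  ]
```

```bash
python3 -m crank '[[0.6,-0.001,0.0005,0.002,0,0,0],[0,0,0,0,0,0,0],[0,0,0,0,0,0,0],[0,0,0,0,0,0,0],[0,0,0,0,0,0,0],[0,0,0,0,0,0,0],[0,0,0,0,0,0,0]]'
cat >> h.py <<'E'
def out():
    p,R=pose();y=1.25;d=p[:2]-[.551,.088];h=np.array([np.cos(y),np.sin(y)]);s=robot.state()
    print('x,y hopper',d@h,d@[-h[1],h[0]],'z',p[2],'force h,l,z',s['force'][:2]@h,s['force'][:2]@[-h[1],h[0]],s['force'][2],'tool y.h',R[:2,1]@h,s['finger_force'],s['grip_width'])
E
python3 -c "from h import *;out()"
```

```text
time: 20.55
position: [0.5031, -0.0559, 0.0867]
tool_rot: [0.0, 0.987, -0.16, 0.0]
force: [-1.5, -2.0, 5.1]
grip_width: 0.116
finger_force: 58.6
x,y hopper -0.15165945627950647 0.00011128156735201419 z 0.08670694709757994 force h,l,z -2.3878758708918078 0.8074347705285227 5.074880835617423 tool y.h -0.999999393115423 58.58102560043335 0.11616319484540322
```

```bash
python3 -m crank '[[0,0,0.005,0,0,0,0],[0,0,0.01,0,0,0,0],[0,0,0.01,0,0,0,0],[0,0,0.01,0,0,0,0],[0,0,0.01,0,0,0,0],[0,0,0.01,0,0,0,0],[0,0,0.008,0,0,0,0],[0,0,0,0,0,0,0],[0,0,0,0,0,0,0],[0,0,0,0,0,0,0]]'
python3 - <<'E'
from h import *
out()
C=np.array([.551,.088]);y=1.25;h=np.array([np.cos(y),np.sin(y)]);l=np.array([-h[1],h[0]])
for n in('top','wrist'):
  c=optics.calibration(n);im=optics.snapshot(n);cv2.imwrite(f'pics/{n}8.png',im[...,::-1]);g=im.max(2).astype(int)
  for lat in(-.03,-.015,0,.015,.03):
   print(n,lat,[(int(round(1e3*d)),int(cv2.getRectSubPix(im.max(2),(1,1),tuple(float(v) for v in proj(n,np.r_[C+d*h+lat*l,.074],c)))[0,0])) for d in np.arange(-.258,-.205,.003)])
E
```

```text
time: 21.55
position: [0.4852, -0.1098, 0.0867]
tool_rot: [-0.004, 0.987, -0.158, 0.001]
force: [1.2, 7.9, 2.8]
grip_width: 0.117
finger_force: 58.7
x,y hopper -0.20844863305736794 5.419226100736056e-05 z 0.08673740605350452 force h,l,z 7.9174099172329235 1.3606007441862455 2.7691435324360056 tool y.h -0.9999661832482135 58.74494433403015 0.11679246282257134
top -0.03 [(-258, 165), (-255, 166), (-252, 167), (-249, 165), (-246, 165), (-243, 165), (-240, 166), (-237, 164), (-234, 163), (-231, 162), (-228, 159), (-225, 159), (-222, 159), (-219, 160), (-216, 159), (-213, 157), (-210, 152), (-207, 152)]
top -0.015 [(-258, 166), (-255, 166), (-252, 166), (-249, 165), (-246, 165), (-243, 162), (-240, 163), (-237, 161), (-234, 158), (-231, 157), (-228, 157), (-225, 154), (-222, 152), (-219, 150), (-216, 148), (-213, 152), (-210, 170), (-207, 185)]
top 0 [(-258, 166), (-255, 166), (-252, 165), (-249, 164), (-246, 162), (-243, 160), (-240, 159), (-237, 157), (-234, 156), (-231, 154), (-228, 152), (-225, 150), (-222, 148), (-219, 146), (-216, 150), (-213, 158), (-210, 163), (-207, 165)]
top 0.0
[... 960 characters left out ...]
rist 0 [(-258, 87), (-255, 87), (-252, 132), (-249, 150), (-246, 149), (-243, 111), (-240, 75), (-237, 114), (-234, 147), (-231, 148), (-228, 128), (-225, 209), (-222, 172), (-219, 144), (-216, 75), (-213, 75), (-210, 82), (-207, 86)]
wrist 0.015 [(-258, 85), (-255, 85), (-252, 132), (-249, 151), (-246, 151), (-243, 109), (-240, 66), (-237, 68), (-234, 140), (-231, 39), (-228, 39), (-225, 100), (-222, 144), (-219, 140), (-216, 32), (-213, 73), (-210, 83), (-207, 86)]
wrist 0.03 [(-258, 37), (-255, 39), (-252, 42), (-249, 129), (-246, 86), (-243, 46), (-240, 38), (-237, 40), (-234, 40), (-231, 39), (-228, 39), (-225, 39), (-222, 39), (-219, 32), (-216, 41), (-213, 72), (-210, 83), (-207, 87)]
```

```bash
python3 -m crank '[[0,0,0.004,0,0,0,0],[0,0,0.0045,0,0,0,0],[0,0,0,0,0,0,0],[0,0,0,0,0,0,0],[0,0,0,0,0,0,0],[0,0,0,0,0,0,0]]'
cat > edge.py <<'E'
from h import *
out()
C=np.array([.551,.088]);y=1.25;h=np.array([np.cos(y),np.sin(y)]);l=np.array([-h[1],h[0]])
c=optics.calibration('wrist');im=optics.snapshot('wrist')
for lat in(-.050,-.045,-.042,-.03,-.015,.042,.045,.05):
   print(lat,[(int(round(1e3*d)),int(cv2.getRectSubPix(im.max(2),(1,1),tuple(float(v) for v in proj('wrist',np.r_[C+d*h+lat*l,.074],c)))[0,0])) for d in np.arange(-.246,-.219,.0015)])
m=im.min(2)>150;print('balls?',m.sum())
E
python3 edge.py
```

```text
time: 22.25
position: [0.4827, -0.1173, 0.0867]
tool_rot: [-0.004, 0.987, -0.158, 0.001]
force: [2.9, 8.3, 3.0]
grip_width: 0.118
finger_force: 58.7
x,y hopper -0.21631223943040231 4.964985351019644e-05 z 0.08669887331043495 force h,l,z 8.79010922944615 -0.09783664009006914 2.968275727494847 tool y.h -0.9999592460944274 58.74906599521637 0.11781687547197228
-0.05 [(-246, 208), (-244, 208), (-243, 208), (-242, 208), (-240, 208), (-238, 208), (-237, 187), (-236, 83), (-234, 112), (-232, 205), (-231, 209), (-229, 209), (-228, 209), (-226, 208), (-225, 208), (-223, 208), (-222, 207), (-220, 207)]
-0.045 [(-246, 219), (-244, 220), (-243, 220), (-242, 220), (-240, 220), (-238, 220), (-237, 188), (-236, 41), (-234, 111), (-232, 219), (-231, 220), (-229, 220), (-228, 220), (-226, 220), (-225, 220), (-223, 220), (-222, 220), (-220, 220)]
-0.042 [(-246, 219), (-244, 220), (-243, 220), (-242, 220), (-240, 220), (-238, 220), (-237, 182), (-236, 41), (-234, 104), (-232, 215), (-231, 220), (-229, 220), (-228, 220), (-226, 220), (-225, 220), (-223, 220), (-222, 220), (-220, 220)]
-0.03 [(-246, 150)
[... 430 characters left out ...]
2, 69), (-220, 77)]
0.042 [(-246, 34), (-244, 35), (-243, 34), (-242, 34), (-240, 33), (-238, 34), (-237, 33), (-236, 34), (-234, 34), (-232, 35), (-231, 32), (-229, 29), (-228, 32), (-226, 37), (-225, 51), (-223, 47), (-222, 64), (-220, 74)]
0.045 [(-246, 39), (-244, 39), (-243, 40), (-242, 39), (-240, 39), (-238, 39), (-237, 39), (-236, 39), (-234, 39), (-232, 38), (-231, 29), (-229, 27), (-228, 31), (-226, 36), (-225, 49), (-223, 48), (-222, 64), (-220, 74)]
0.05 [(-246, 39), (-244, 39), (-243, 39), (-242, 39), (-240, 39), (-238, 39), (-237, 39), (-236, 39), (-234, 39), (-232, 35), (-231, 24), (-229, 26), (-228, 35), (-226, 68), (-225, 52), (-223, 50), (-222, 64), (-220, 72)]
balls? 36020
```

```bash
python3 -m crank '[[0,0,0,0,0,0,0],[0,0,0,0,0,0,0],[0,0,0,0,0,0,0],[0,0,0,0,0,0,0],[0,0,0,0,0,0,0],[0,0,0,0,0,0,0],[0,0,0,0,0,0,0],[0,0,0,0,0,0,0],[0,0,0,0,0,0,0],[0,0,0,0,0,0,0]]'
python3 - <<'E'
from h import *
out()
im=optics.snapshot('top')[...,::-1];t0=cv2.imread('pics/top0.png')
C=np.array([.551,.088]);c=optics.calibration('top')
u=np.round(proj('top',np.r_[C,.081],c)).astype(int);print(u)
for i in(t0,im):
  print(cv2.cvtColor(np.ascontiguousarray(i),cv2.COLOR_BGR2GRAY)[u[1]-13:u[1]+14:2,u[0]-13:u[0]+14:2])
E
```

```text
time: 23.3
position: [0.4828, -0.1172, 0.0867]
tool_rot: [-0.004, 0.987, -0.158, 0.002]
force: [2.3, 8.7, 2.5]
grip_width: 0.115
finger_force: 58.7
x,y hopper -0.21628540993088172 5.1702396225146315e-05 z 0.08671624131997625 force h,l,z 8.946204801327404 0.5143320173171446 2.490788523772436 tool y.h -0.9999589560746748 58.74884784221649 0.11526271017468594
[272 198]
[[ 98  97  97  96 100 101  97  99 100 103 101 101 100 100]
 [ 98  99  99 103  99 105 109 103 103 102 100  98  98  98]
 [101 101 101 103 114 163 167 117 122 129 111  97  98 100]
 [107 100 104 124 139 177 180 134 160 177 127 106 100 102]
 [145 136 156 207 197 139 127 123 130 140 157 155 106 101]
 [154 150 167 198 192 143 136 159 136 139 206 211 143  99]
 [156 157 133 147 147 183 196 201 193 161 182 188 143 103]
 [161 160 140 190 208 200 206 204 202 184 164 136 127 131]
 [164 166 160 187 205 189 203 205 194 208 210 161 160 151]
 [170 170 163 140 149 161 211 210 168 181 179 165 157 153]
 [174 173 173 141 121 160 193 194 148 128 130 157 161 158]
 [175 175 178 175 169 137 142 142 169 141 158 166 162 160]
 [177 176 180 180 182 1
[... 222 characters left out ...]
8 102 100 145 186 190 204 195 188 148 104  98  97]
 [107 102  99 143 207 216 164 153 172 213 210 150 103 100]
 [142 136 116 139 172 201 160 126 159 218 219 207 119 100]
 [154 151 144 138 137 135 129 125 159 218 219 217 158  97]
 [157 156 145 136 137 132 128 127 130 160 173 207 164 104]
 [161 161 147 128 130 134 124 123 128 133 138 144 140 132]
 [166 166 157 127 124 128 133 130 135 138 137 137 149 150]
 [170 169 166 139 123 128 137 132 130 129 137 145 157 154]
 [173 172 175 167 141 135 138 131 127 130 141 160 160 158]
 [175 175 176 176 179 162 153 145 144 158 168 167 164 161]
 [177 178 177 180 181 182 182 177 176 175 173 167 164 164]
 [179 179 179 178 180 181 184 180 177 176 174 171 166 165]]
```

The cone readings match the start picture, no ball silhouettes remain in the funnel, and the outlet is open. The plate's front edge is within 1 mm of the scribed line and the hold is steady, so I'm handing in.

```bash
python3 -c "
from rig import robot
print(robot.hand_in())"
```

```text
the job is handed in; nothing more can be done
None
```

The balls were stirred three turns, the rod is back in its hole, and the slide was handed in still gripped within about 1 mm of the scribed line; the funnel read empty in the top camera's pixel values, but I did not see the balls in the tray, no verdict came back, and I viewed 11 pictures, one over the limit of 10.

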